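Clamp the record cards in a lever arch file

ROBOT

A 6-joint arm with a two-finger parallel gripper is mounted at the origin on a cart in front of the work surface, level with it; the furniture and walls round the work are solid. World frame = base frame: x ahead of the robot, y to its left, z up, the work surface at z = 0. Lengths are in mm, angles in rad, forces in N, time in s.
With the tool pointing down it reaches from about 400 to 825 mm from the base axis. Payload 7 kg.
Tool frame: the origin (TCP) lies midway between the tips of the shut fingers; the grasp point (between the pads) lies 19 mm behind it (env.grasp_offset is the distance from the TCP to the grasp point, in mm); z points along the fingers, y is the line along which they close (so a half turn about z gives the same grasp; the last joint's range is limited). The gripper opens to 85 mm and grips with 20 to 120 N. Pads are 22 mm wide; open, the fingers measure 114 mm over their backs; the gripper's body (76 mm by 85 mm) begins 54 mm behind the grasp point. The pads swing forward as they close: fully open they stand 13 mm farther back than shut.
Start: joints at [1.562, 0.359, 0.012, 0, -1.224, -0.288], TCP at [197.421, 645.461, 231.302] pointing down, gripper open.
Joint ranges: [-3.07, 3.07], [-1.43, 2.12], [-1.02, 1.25], [-3.03, 1.67], [-3.05, -0], [-3.03, 3.03]. Speed limits (rad/s): [2.39, 2.39, 3.01, 3.14, 3.14, 3.14].

INTERFACE

Orientations are given as a unit quaternion [x, y, z, w].
In Python, from plant import telemetry, snapshot, camera_info, env gives the robot as it stands.
- The arm moves only by the shell command python3 -m inch 'ROWS' [OPENING] [FORCE]. ROWS is text: rows parted by semicolons, each of 4 numbers parted by spaces: the shift along the tool's x, y, z in m, then the turn about the tool's z in degrees. A call has exactly 5 rows; each row shifts and turns the commanded pose from where the row before left it, along the tool's axes as they then stand; what a row does not reach is not made up. A row lasts 1/12 s, in which the tool goes at most 41.7 mm and 7.16 degrees, less where a joint would pass 70% of its speed; a pose out of reach is approached as far as the arm can. A call is refused whole if a number of a shift passes 0.0417 or a number of a turn 7.16, either way. A call with a gripper value outside its range is refused whole. OPENING is the finger opening in m, from 0 to 0.0854, set as the call begins (- or left out, the last holds). The fingers move at their own pace and stop on an object; FORCE is the grip in N (left out, the last holds). Time passes only in rows, so rows that do not move let the fingers close, or fill a call up. It gives the time, the measured TCP pose, the force, the opening and the grip force at its end, in the units of the state.
- telemetry.get_obs(): the state, without advancing time (a new reading comes with each control period).
- snapshot(name): name is "scene" or "top" or "wrist"; returns the picture (400x640x3 uint8, red, green, blue); there is no depth.
- camera_info(name): a dict with "fx", "fy", "cx", "cy" (pixels), "R" (3x3) and "t" (3): a world point X has camera coordinates R X + t. Camera axes: x right, y down, z forward; pixel columns grow to the right and rows downward; lengths in mm; the calibration is good to about 2 mm. A picture is of the moment at which its call begins: read the wrist's pose just before it. camera_info takes no time and is no camera call; for the wrist camera it gives the pose at the moment of the call.
- env.sign_off(): hands the job in; it is judged then, once.
The state is a dict: "time_s": time; "q": joint angles; "qvel": joint speeds; "joint_efforts": joint torques, N m; "eef_pos": TCP position; "orientation": TCP orientation; "wrist_force": force on the tool from outside, world axes, zero at the start; "wrist_torque": the same for the moment, N m; "finger_gap": opening from 0.0 (shut) to 1.0 (fully open); "grasp_force": force on a finger pad.
Only numpy, scipy, OpenCV 4.12 (cv2) and the standard library are available. Lean on these libraries where they do the work, as an engineer would, in place of code of your own. Each camera call takes 0.05 s, during which the arm holds its last target. There are 200 camera calls.

TASK

The record cards in the small blue lever arch file still lack their compressor bar. Lift the lever so that the rings spring open, lower the loose dark grey bar over both posts until it lies flat on the cards, then press the lever down until it is fully home and the rings are shut. Work gently: do not drop the bar, do not force the posts, the cards or the lever, move the arches only by the lever, and leave the timer, the marker and the memory stick where they are.

Things in the scene. Friction and masses are not known exactly. Their poses are not given: they have to be found in the camera images.
- file: Small lever arch file, dark blue with grey lining, lying open, fixed on the desk; boards 3 mm thick. Origin: on the desk under the middle of its steel ring mechanism; x along the spine, y towards spine and front cover, z up. Offsets given as (x, y, z) below are in this frame, in mm. It carries a stack of cards at y = -10 to -115 (see posts_mid).
- lever (a joint): Angle of the lever, rad, about an axis along x: 0 = home, rings shut (start); 0.95 = raised, rings open. A spring holds it home (6 N at the tab starts it up). Above the dead centre at 0.05 rad (2 mm of tab travel) it springs open by itself. To close, it takes 10 to 12 N at the tab, square to the lever, until past the dead centre it snaps home on a hard stop.
- lever_tab (a point): Middle of the lever's steel tab, 37.5 mm from the hinge; moves with the lever; at (0, 54.5, 18) when home. The tab is 16 mm wide along x, 4 mm thick, its sides free to pinch, 12 mm clear below it; the lever ends 9 mm beyond this point. On it lies the black thumb pad, 12.5 x 18 mm, top 5 mm above this point, which bears at most 25 N.
- lever_hinge (a point): The lever's hinge axis, in the middle between the arches, at (0, 17, 17). Fixed to the file.
- arches (a joint): Angle of the two 4 mm wire arches (rings), rad, always 0.75 x the lever's: 0 = shut, ends on the posts; 0.71 = open, leaning back over y = 5 to 35 and up to 62 mm high. They stand at x = -40 and +40: open, they leave 75 mm for lever and gripper between them, so open the fingers only a little when letting go there.
- posts_mid (a point): Midway between the tops of the two upright steel posts, at (0, -22, 38.6). Posts 5 mm thick, 80 mm apart, last 3.5 mm tapered. They pass through the stack of white cards (y = -10 to -115, x = -74 to 74), whose top lies anywhere from 10 to 24 mm above the desk, by how many are filed (not measured), and gives 1 mm per 10 N.
- post_near (a point): Top of the post nearer the robot, at (-40, -22, 38.6).
- post_far (a point): Top of the other post, at (40, -22, 38.6).
- bar: Loose compressor bar, dark grey plastic, 104 x 22 x 4 mm, 30 g, on the desk behind the file. Origin: middle of its underside, x along it, z up. Two 7 mm holes at x = -40 and +40 mm fit the posts, either way round. In the middle a grip 36 mm long (x), 12 mm wide (y), 4 to 16 mm above the underside. May press on the file with 20 N at most; to be set down, not let fall more than 1 mm.
- lab_timer: White lab timer, 68 x 62 x 18 mm, on the desk behind the bar; origin under its middle. Not to be moved.
- marker: Red and white marker, 135 mm long, 16 mm thick, on the open front cover; origin under its middle, y along it. Not to be moved.
- usb_stick: Black memory stick, 17 x 53 x 8 mm, on the open front cover near the spine; origin under its middle, y along it. Not to be moved.

How it is judged:
By the outcome, as a careful person would: the job done as asked, in the order asked, and still so for the second after the job is handed in, with the robot touching nothing.
It also fails if it takes over 59 s, if anything falls off the work surface, if the arm or the gripper's body presses on something with over 40 N, if the wrist force passes 120 N, or if a joint passes its speed limit or range.

## Working session

There is one attempt and no reset: what is moved stays moved. The work goes in short steps, Python scripts to look and compute and a shell command to move; the robot and the scene stay as the last step left them, time stands still between calls to the robot, and variables do not carry over. Pictures are saved under pics/ and viewed, at most 10 in all, crops included, and the job is handed in when it is done.

```bash
ls; mkdir -p pics
python3 - <<'E'
from plant import telemetry, snapshot, camera_info, env
import cv2,numpy as np
o=telemetry.get_obs();print({k:np.round(v,3) for k,v in o.items()}, env.grasp_offset)
for n in("scene","top","wrist"):
    c=camera_info(n);print(n,{k:np.round(v,3).tolist() for k,v in c.items()})
    cv2.imwrite(f"pics/{n}0.png",snapshot(n)[:,:,::-1])
E
```

```text
pics
{'time_s': np.float64(0.0), 'q': array([ 1.562,  0.359,  0.011, -0.   , -1.224, -0.288]), 'qvel': array([ 0.   ,  0.001, -0.001,  0.002,  0.001, -0.001]), 'joint_efforts': array([-3.0000e-03, -5.8333e+01,  2.9341e+01,  6.9370e+00, -6.0000e-03,
        0.0000e+00]), 'eef_pos': array([197.281, 645.024, 230.367]), 'orientation': array([ 0.989, -0.148, -0.   ,  0.001]), 'wrist_force': array([ 0.86 ,  0.665, -0.059]), 'wrist_torque': array([ 0.004, -0.026,  0.009]), 'grasp_force': np.float64(0.0), 'finger_gap': np.float64(0.996)} 18.700000000000003
scene {'fx': 481.304, 'fy': 481.304, 'cx': 326.307, 'cy': 206.979, 'R': [[0.857, -0.515, -0.002], [-0.394, -0.652, -0.648], [0.332, 0.556, -0.762]], 't': [-297.617, 521.116, 671.596]}
top {'fx': 443.146, 'fy': 443.146, 'cx': 324.945, 'cy': 193.645, 'R': [[0.013, -1.0, -0.006], [-0.986, -0.012, -0.164], [0.164, 0.008, -0.986]], 't': [365.286, 568.348, 844.584]}
wrist {'fx': 284.348, 'fy': 284.348, 'cx': 318.013, 'cy': 205.592, 'R': [[-0.293, -0.956, 0.002], [-0.922, 0.282, 0.266], [-0.255, 0.076, -0.964]], 't': [674.259, -33.644, 378.566]}
```

View pics/top0.png

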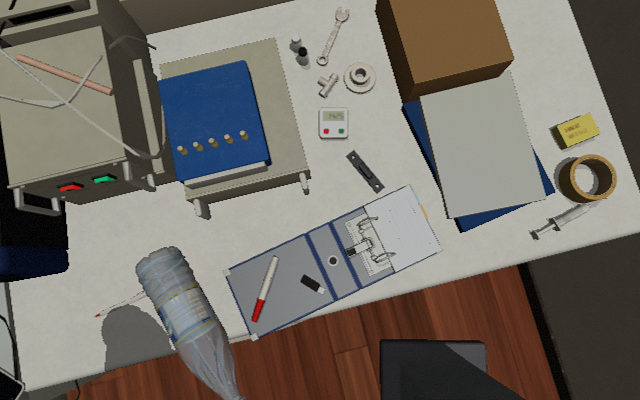

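View pics/scene0.png

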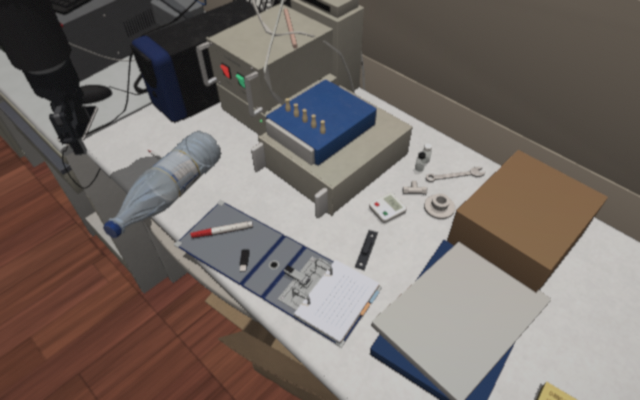

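The top view shows the file with its cards around (400,230), the lever tab near (352,250), the bar near (365,171) and the timer at (333,123). The stick is at (313,284) and the marker at (265,290). I'll enlarge both views around the file and bar.

Run:
```python
import cv2,numpy as np
a=cv2.imread("pics/top0.png")[140:290,320:450]
b=cv2.imread("pics/scene0.png")[225:345,260:390]
a=cv2.resize(a,None,fx=4,fy=4,interpolation=cv2.INTER_CUBIC)[:600]
cv2.imwrite("pics/topc.png",a)
cv2.imwrite("pics/scc.png",cv2.resize(b,None,fx=5,fy=5,interpolation=cv2.INTER_CUBIC))
```

```text
(no output)
```

View pics/topc.png

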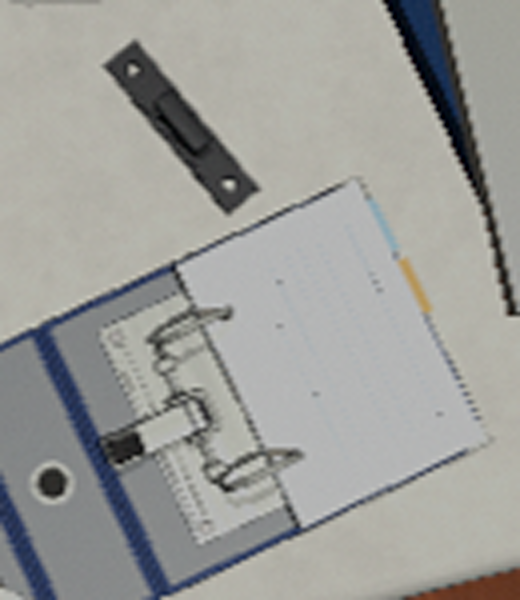

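View pics/scc.png

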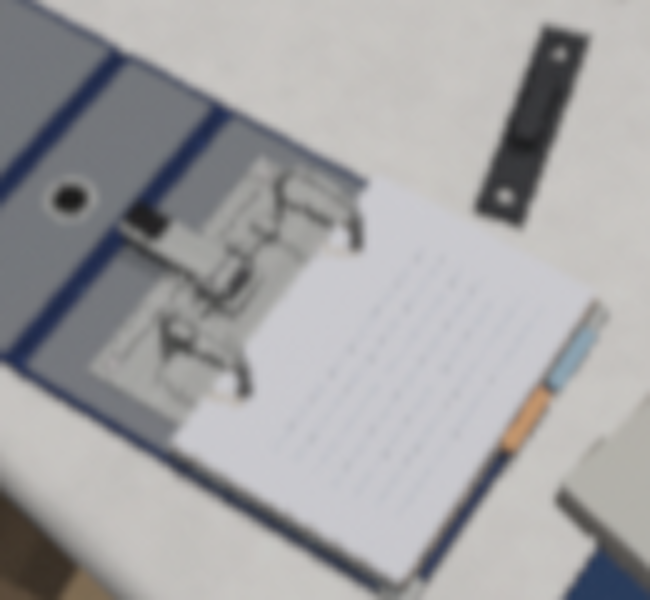

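The two crops show the pad centre, card corners, arch ends on the posts and bar holes clearly enough to fit poses from both views together.

```bash
cat > h.py <<'E'
import numpy as np, cv2
from scipy.optimize import least_squares
def proj(c,X):
    p=np.atleast_2d(X)@np.array(c["R"]).T+np.array(c["t"]); return np.c_[c["fx"]*p[:,0]/p[:,2]+c["cx"],c["fy"]*p[:,1]/p[:,2]+c["cy"]]
def place(x,y,a,P):
    P=np.atleast_2d(np.asarray(P,float)); c,s=np.cos(a),np.sin(a)
    return np.c_[x+c*P[:,0]-s*P[:,1], y+s*P[:,0]+c*P[:,1], P[:,2]]
def onplane(c,u,v,z):
    R=np.array(c["R"]);C=-R.T@np.array(c["t"]);d=R.T@np.array([(u-c["cx"])/c["fx"],(v-c["cy"])/c["fy"],1]);return C+d*(z-C[2])/d[2]
E
python3 - <<'E'
from h import *
from plant import camera_info
T,S=camera_info("top"),camera_info("scene")
t=lambda *p:np.array(p)/4.+[320-.4,140-.4]
s=lambda *p:np.array(p)/5.+[260-.4,225-.4]
def F(h):return np.array([[40,-22,38.6],[-40,-22,38.6],[0,54.5,23],[74,-115,h],[-74,-115,h],[74,-10,h],[-74,-10,h]])
ft=t((230,313),(300,455),(124,447),(355,180),(490,440),(178,265),(298,530))
fs=s((355,243),(243,390),(147,220),(598,300),(400,580),(368,180),(175,440))
x0=onplane(T,*ft[2],20)
for nm,use in(("both",(1,1)),("top",(1,0)),("scene",(0,1))):
    f=lambda p:np.r_[use[0]*(proj(T,place(*p[:3],F(p[3])))-ft).ravel(),use[1]*(proj(S,place(*p[:3],F(p[3])))-fs).ravel()]
    r=least_squares(f,[x0[0],x0[1]-50,.4,15],loss="soft_l1");print(nm,r.x.round(3));print(f(r.x).reshape(-1,2).round(1).tolist())
bt=t((133,69),(230,185));bs=s((560,53),(505,197))
B=np.array([[40,0,4],[-40,0,4]])
b0=onplane(T,*bt.mean(0),4);f=lambda p:np.r_[(proj(T,place(*p,B))-bt).ravel(),(proj(S,place(*p,B))-bs).ravel()]
r=least_squares(f,[b0[0],b0[1],.7]);print("bar",r.x.round(3),f(r.x).round(1))
E
```

```text
both [4.72541e+02 2.68082e+02 4.49000e-01 1.12280e+01]
[[0.4, -0.5], [0.6, 0.3], [0.8, 0.6], [0.4, 1.0], [-0.9, 0.3], [-0.3, 0.7], [1.3, -0.3], [0.5, -6.7], [0.1, -6.6], [-0.2, -1.3], [-0.2, -1.1], [0.1, 0.9], [1.9, -0.9], [-1.0, 0.7]]
top [4.72886e+02 2.69556e+02 4.45000e-01 1.98800e+01]
[[-0.2, -0.6], [-0.2, 0.2], [0.1, 0.3], [0.6, 0.2], [-0.5, 0.2], [-0.6, -0.1], [1.1, -0.3], [0.0, -0.0], [-0.0, -0.0], [-0.0, -0.0], [-0.0, -0.0], [-0.0, -0.0], [0.0, -0.0], [-0.0, -0.0]]
scene [4.66560e+02 2.58854e+02 4.44000e-01 2.87990e+01]
[[0.0, 0.0], [0.0, 0.0], [0.0, 0.0], [0.0, 0.0], [0.0, 0.0], [0.0, 0.0], [0.0, 0.0], [0.4, -1.9], [-0.3, -1.5], [-0.5, 3.2], [0.8, -0.7], [-0.1, 2.5], [2.0, -1.2], [-2.2, 1.4]]
bar [619.33  286.211   0.684] [ 1.1  0.7  0.6  0.4 -0.1 -1.2  0.2 -1.3]
```

File ≈ (472.5, 268.5, yaw 0.447) and bar ≈ (619, 286, yaw 0.684). I'll turn so the tool y lies along the spine, then go above the lever tab.

```bash
python3 -m inch '0 0 0 6.8;0 0 0 6.8;0 0 0 6.8;0 0 0 6.8;0 0 0 6.8' 0.04 20 && python3 -m inch '0 0 0 6.8;0 0 0 6.5;0.033 -0.007 0 0;0.034 -0.007 0 0;0.034 -0.007 0 0' && python3 -m inch '0.034 -0.007 0 0;0.034 -0.007 0 0;0.034 -0.007 0 0;0.034 -0.007 0 0;0.034 -0.007 0 0' && python3 -m inch '0.034 -0.007 0.015 0;0.034 -0.007 0.015 0;0.034 -0.007 0.015 0;0.034 -0.007 0.015 0;0 0 0 0'
python3 - <<'E'
from plant import telemetry, snapshot, camera_info
import cv2
from scipy.spatial.transform import Rotation as Ro
o=telemetry.get_obs();c=camera_info("wrist");cv2.imwrite("pics/w1.png",snapshot("wrist")[:,:,::-1])
import pickle;pickle.dump((o,c),open("w1.pkl","wb"))
print(Ro.from_quat(o["orientation"]).as_matrix().round(3),o["eef_pos"],o["finger_gap"])
E
```

```text
time_s: 0.57
eef_pos: [197.3, 645.3, 230.9]
orientation: [0.901, -0.433, 0.0, 0.0]
wrist_force: [0.4, -0.3, -0.3]
finger_gap: 0.462
grasp_force: 0.0
time_s: 0.98
eef_pos: [260.2, 562.5, 230.5]
orientation: [0.847, -0.532, 0.0, 0.001]
wrist_force: [1.6, -0.2, 0.3]
finger_gap: 0.467
grasp_force: 0.0
time_s: 1.4
eef_pos: [366.0, 423.9, 231.2]
orientation: [0.847, -0.532, -0.0, 0.0]
wrist_force: [0.5, 0.4, -0.4]
finger_gap: 0.467
grasp_force: 0.0
time_s: 1.82
eef_pos: [450.2, 309.8, 168.0]
orientation: [0.846, -0.534, -0.001, 0.003]
wrist_force: [-0.2, -0.4, 0.2]
finger_gap: 0.464
grasp_force: 0.0
[[ 0.43  -0.903 -0.004]
 [-0.903 -0.43  -0.004]
 [ 0.002  0.005 -1.   ]] [450.20791706 309.76006639 168.04145415] 0.4641416036199102
```

View pics/w1.png

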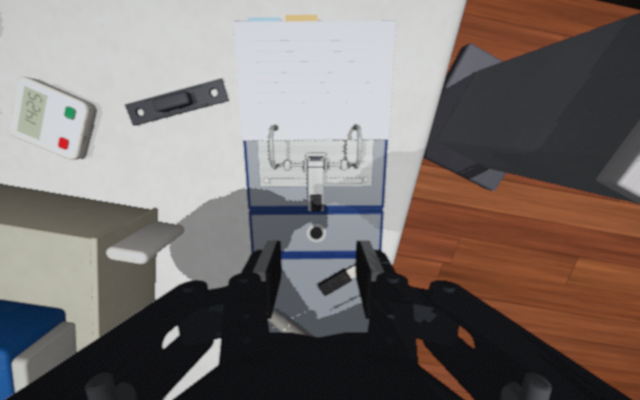

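The wrist view shows the tab pad at (316,202), the card corners at (234,22), (393,22), (243,140) and (390,140), and the bar holes at (141,112) and (214,93). I'll refit with all three cameras.

Run:
```python
from h import *
import pickle
from plant import camera_info
o,W=pickle.load(open("w1.pkl","rb"));T,S=camera_info("top"),camera_info("scene")
t=lambda *p:np.array(p)/4.+[320-.4,140-.4]
s=lambda *p:np.array(p)/5.+[260-.4,225-.4]
def F(h):return np.array([[0,54.5,23],[74,-115,h],[-74,-115,h],[74,-10,h],[-74,-10,h]])
ft=t((124,447),(355,180),(490,440),(178,265),(298,530))
fs=s((147,220),(598,300),(400,580),(368,180),(175,440))
fw=np.array([(316,202),(234,22),(393,22),(243,140),(390,140)],float)
for nm,u in(("all",(1,1,1)),("top",(1,0,0)),("wrist",(0,0,1)),("top+w",(1,0,1))):
    f=lambda p:np.r_[tuple(k*(proj(C,place(*p[:3],F(p[3])))-m).ravel() for k,C,m in zip(u,(T,S,W),(ft,fs,fw)))]
    r=least_squares(f,[472,268,.447,15],loss="soft_l1");print(nm,r.x.round(3));print(f(r.x).reshape(-1,2).round(1).tolist())
print(proj(W,place(*r.x[:3],[[40,-22,38.6],[-40,-22,38.6],[40,-22,15],[-40,-22,15]])))
B=np.array([[40,0,4],[-40,0,4]])
bt=t((133,69),(230,185));bs=s((560,53),(505,197));bw=np.array([(141,112),(214,93)],float)
for u in((1,1,1),(0,0,1)):
    f=lambda p:np.r_[tuple(k*(proj(C,place(*p[:3],B))-m).ravel() for k,C,m in zip(u,(T,S,W),(bt,bs,bw)))]
    r=least_squares(f,[619,286,.7]);print("bar",r.x.round(3),f(r.x).round(1))
```

```text
all [4.72702e+02 2.68597e+02 4.50000e-01 1.21290e+01]
[[0.6, 0.5], [0.1, 0.8], [-1.0, 0.1], [-0.6, 0.6], [1.2, -0.4], [-0.2, -1.5], [-0.2, -1.7], [0.2, 0.3], [1.8, -1.4], [-1.1, 0.2], [-0.2, 0.5], [0.3, 0.6], [1.3, -0.2], [-0.1, -0.8], [-2.3, -1.7]]
top [4.73035e+02 2.69876e+02 4.44000e-01 2.04930e+01]
[[-0.1, 0.2], [0.6, 0.2], [-0.6, 0.2], [-0.7, -0.2], [0.9, -0.4], [-0.0, -0.0], [-0.0, -0.0], [-0.0, -0.0], [0.0, -0.0], [-0.0, -0.0], [-0.0, 0.0], [-0.0, -0.0], [0.0, -0.0], [-0.0, 0.0], [-0.0, 0.0]]
wrist [4.72220e+02 2.68982e+02 4.50000e-01 1.40520e+01]
[[0.0, 0.0], [0.0, 0.0], [-0.0, 0.0], [-0.0, 0.0], [0.0, -0.0], [-0.0, -0.0], [-0.0, -0.0], [-0.0, -0.0], [0.0, -0.0], [-0.0, -0.0], [0.1, 1.0], [0.1, 0.5], [2.2, -0.3], [-0.3, -0.2], [-1.6, -1.0]]
top+w [4.72486e+02 2.69032e+02 4.49000e-01 1.40450e+01]
[[0.4, 0.6], [0.2, 0.8], [-1.0, 0.2], [-0.7, 0.6], [1.0, -0.2], [-0.0, -0.0], [-0.0, -0.0], [-0.0, -0.0], [0.0, -0.0], [-0.0, -0.0], [-0.2, 1.0], [-0.1, 0.3], [2.0, -0.2], [-0.5, -0.3], [-1.9, -1.0]]
[[271.73321571 127.22372582]
 [358.54230553 126.80260013]
 [275.31174127 127.26815508]
 [355.18272399 126.88062209]]
bar [618.891 287.331   0.681] [ 0.6  0.9  0.   0.7 -0.5 -1.4 -0.4 -1.6 -0.7 -0.1  0.7 -0.8]
bar [618.749 287.773   0.68 ] [ 0.   0.  -0.   0.  -0.  -0.  -0.  -0.  -0.7  0.3  0.7 -0.2]
```

```bash
python3 -m inch '-0.008 -0.002 0.025 0;0 0 0.03 0;0 0 0.03 0;0 0 0.03 0;0 0 0.025 0' && python3 -m inch '0 0 0.006 0;0 0 0.004 0;0 0 0 0;0 0 0 0;0 0 0 0'
```

```text
time_s: 2.28
eef_pos: [447.3, 323.6, 29.8]
orientation: [0.847, -0.532, -0.0, 0.0]
wrist_force: [-0.2, -0.8, -0.1]
finger_gap: 0.465
grasp_force: 0.0
time_s: 2.7
eef_pos: [448.6, 324.3, 22.9]
orientation: [0.847, -0.532, 0.0, -0.001]
wrist_force: [0.8, 0.8, 0.2]
finger_gap: 0.467
grasp_force: 0.0
```

```bash
python3 -m inch '0.006 0.0025 0 0;0 0 0.006 0;0 0 0.006 0;0 0 0.003 0;0 0 0 0' && python3 -m inch '0 0 0 0;0 0 0 0;0 0 0 0;0 0 0 0;0 0 0 0' 0.025 20
python3 - <<'E'
from plant import snapshot
import cv2
cv2.imwrite("pics/w2.png",snapshot("wrist")[80:360,180:460,::-1].repeat(2,0).repeat(2,1))
E
```

```text
time_s: 3.12
eef_pos: [447.9, 316.1, 5.3]
orientation: [0.847, -0.532, -0.0, 0.001]
wrist_force: [-0.1, -0.3, 0.4]
finger_gap: 0.469
grasp_force: 0.0
time_s: 3.53
eef_pos: [448.3, 316.8, 6.4]
orientation: [0.847, -0.532, 0.0, -0.0]
wrist_force: [0.7, -0.2, -0.8]
finger_gap: 0.295
grasp_force: 0.0
```

View pics/w2.png

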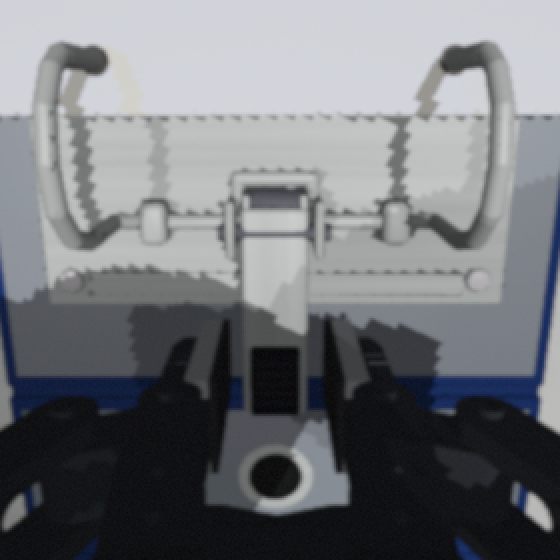

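The fingers straddle the tab centrally: its pad is at (275,380) in the crop and the fingers are at about 215 and 340. Next I pinch and lift along the arc.

```bash
python3 -m inch '0 0 0 0;0 0 0 0;0 0 0 0;0 0 0 0;0 0 0 0' 0.008 30 && python3 -m inch '0 0 -0.001 0;0 0 -0.001 0;0 0 -0.001 0;0 0 -0.001 0;0 0 0 0'
```

```text
time_s: 4.0
eef_pos: [448.7, 317.1, 6.5]
orientation: [0.847, -0.532, 0.0, -0.0]
wrist_force: [2.6, 1.0, -0.6]
finger_gap: 0.172
grasp_force: 30.3
time_s: 4.42
eef_pos: [448.7, 316.8, 10.4]
orientation: [0.847, -0.532, 0.0, -0.0]
wrist_force: [4.7, -0.4, -1.6]
finger_gap: 0.174
grasp_force: 30.1
```

```bash
python3 -m inch '0.0007 0 -0.0035 0;0.001 0 -0.0035 0;0.0014 0 -0.0035 0;0.0017 0 -0.0033 0;0 0 0 0' && python3 -m inch '0.0021 0 -0.0031 0;0.0023 0 -0.0029 0;0.0033 0 -0.0032 0;0.0037 0 -0.003 0;0 0 0 0'
python3 - <<'E'
from plant import snapshot
import cv2
cv2.imwrite("pics/w3.png",snapshot("wrist")[:,:,::-1])
E
```

```text
time_s: 4.83
eef_pos: [451.1, 312.0, 25.0]
orientation: [0.847, -0.532, 0.0, -0.0]
wrist_force: [5.6, -4.0, 3.4]
finger_gap: 0.172
grasp_force: 32.3
time_s: 5.25
eef_pos: [455.4, 303.1, 35.6]
orientation: [0.846, -0.533, -0.001, -0.001]
wrist_force: [3.9, 6.1, -10.6]
finger_gap: 0.177
grasp_force: 31.9
```

View pics/w3.png

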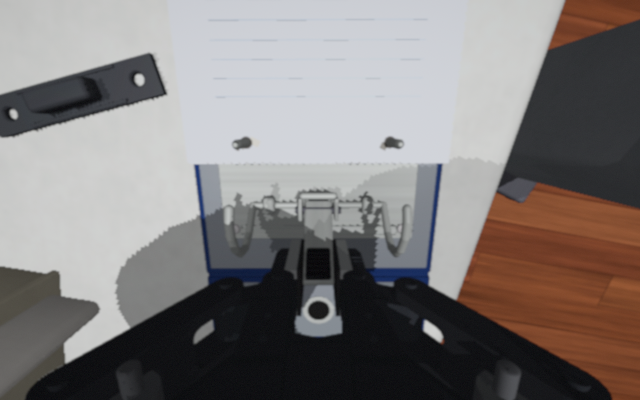

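The arches lean back open, and the posts are visible at about (240,144) and (394,143). I'll record the camera pose and the predicted post pixels, then release the lever.

```bash
python3 - <<'E'
from h import *
import pickle
from plant import camera_info,telemetry
W=camera_info("wrist");pickle.dump((telemetry.get_obs(),W),open("w3.pkl","wb"))
print(proj(W,place(472.5,269,.449,[[40,-22,38.6],[-40,-22,38.6],[40,-22,15],[-40,-22,15],[74,-10,14],[-74,-10,14]])).round(1))
im=cv2.imread("pics/w3.png")[125:165]
cv2.imwrite("pics/posts.png",np.vstack([cv2.resize(im[:,k:k+80],None,fx=7,fy=7,interpolation=cv2.INTER_CUBIC) for k in(200,360)]))
E
python3 -m inch '0 0 0 0;0 0 0 0;0 0 0 0;0 0 -0.005 0;0 0 -0.005 0' 0.026 && python3 -m inch '0 0 -0.015 0;0 0 -0.02 0;0 0 -0.02 0;0 0 -0.02 0;0 0 0 0' && python3 -m inch '0 0 -0.02 0;0 0 -0.02 0;0 0 -0.02 0;0 0 0 0;0 0 0 0'
```

```text
[[234.6 144.2]
 [401.6 144. ]
 [246.6 141.7]
 [389.6 141.5]
 [189.3 163.1]
 [447.2 162.8]]
time_s: 5.72
eef_pos: [455.0, 301.8, 46.5]
orientation: [0.847, -0.532, -0.0, 0.0]
wrist_force: [-0.7, 0.5, 0.0]
finger_gap: 0.307
grasp_force: 0.0
time_s: 6.13
eef_pos: [457.0, 303.8, 126.1]
orientation: [0.847, -0.532, 0.001, -0.003]
wrist_force: [0.3, 0.1, 0.3]
finger_gap: 0.304
grasp_force: 0.0
time_s: 6.55
eef_pos: [455.6, 302.6, 182.9]
orientation: [0.847, -0.532, 0.0, -0.002]
wrist_force: [0.7, -0.6, -0.1]
finger_gap: 0.304
grasp_force: 0.0
```

View pics/posts.png

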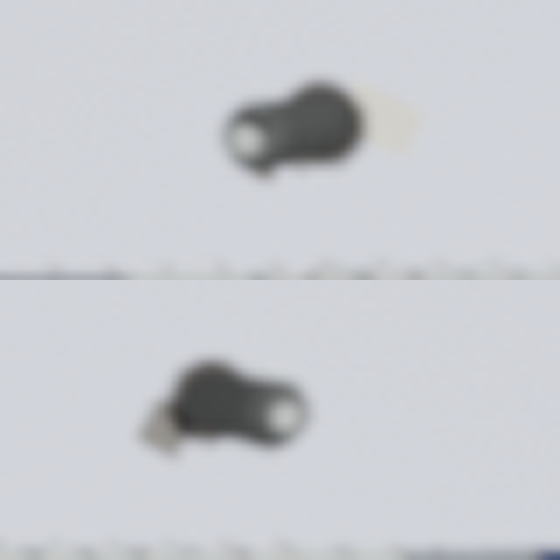

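The post tops come out at (234.5,144.2) and (400,143.7), within 1 px of the prediction, so the file pose is good. Next is the bar.

```bash
python3 - <<'E'
from plant import telemetry
print(telemetry.get_obs()["q"].round(2))
E
python3 -m inch '0 0 0 7;0 0 0 7;0 0 0 7;0 0 0 7;0 0 0 7' 0.04 && python3 -m inch '0 0 0 7;0 0 0 7;0 0 0 7;0 0 0 7;0 0 0 7'
```

```text
[ 0.94  0.19 -0.34 -0.   -1.04 -0.5 ]
time_s: 6.97
eef_pos: [454.7, 301.6, 180.4]
orientation: [-0.645, 0.764, -0.0, -0.001]
wrist_force: [0.9, -1.2, 0.5]
finger_gap: 0.465
grasp_force: 0.0
time_s: 7.38
eef_pos: [454.7, 301.6, 180.4]
orientation: [-0.385, 0.923, -0.0, -0.001]
wrist_force: [0.3, 0.8, 0.2]
finger_gap: 0.472
grasp_force: 0.0
```

```bash
python3 -m inch '0 0 0 6.4;-0.0233 -0.023 0.008 0;-0.0233 -0.023 0.008 0;-0.0233 -0.023 0.008 0;-0.0233 -0.023 0.008 0' && python3 -m inch '-0.0233 -0.023 0.008 0;0 0 0 0;0 0 0 0;0 0 0 0;0 0 0 0'
python3 - <<'E'
from plant import telemetry, snapshot, camera_info
import cv2
from h import *
from scipy.spatial.transform import Rotation as Ro
o=telemetry.get_obs();c=camera_info("wrist");cv2.imwrite("pics/w4.png",snapshot("wrist")[:,:,::-1])
import pickle;pickle.dump((o,c),open("w4.pkl","wb"))
M=Ro.from_quat(o["orientation"]).as_matrix();print(M.round(3),o["eef_pos"],o["q"].round(2))
print(proj(c,place(618.8,287.4,.681,[[40,0,4],[-40,0,4],[52,0,4],[-52,0,4]])))
print(M.T@(np.array([618.8,287.4,0])-o["eef_pos"]))
E
```

```text
time_s: 7.8
eef_pos: [586.5, 289.5, 148.1]
orientation: [-0.336, 0.942, -0.0, -0.001]
wrist_force: [1.1, 0.6, 0.3]
finger_gap: 0.468
grasp_force: 0.0
time_s: 8.22
eef_pos: [617.5, 286.9, 141.2]
orientation: [-0.336, 0.942, -0.0, -0.0]
wrist_force: [0.6, 0.2, 0.3]
finger_gap: 0.472
grasp_force: 0.0
[[-0.774 -0.634 -0.   ]
 [-0.634  0.774 -0.   ]
 [ 0.     0.    -1.   ]] [617.469507   286.89661392 141.23620389] [ 0.72  0.43 -0.09 -0.   -1.05 -1.6 ]
[[318.15132229 234.06495353]
 [318.58432377 157.07694653]
 [318.09164414 244.67577783]
 [318.65507868 144.49666697]]
[ -1.41227602  -0.4721135  141.23551778]
```

View pics/w4.png

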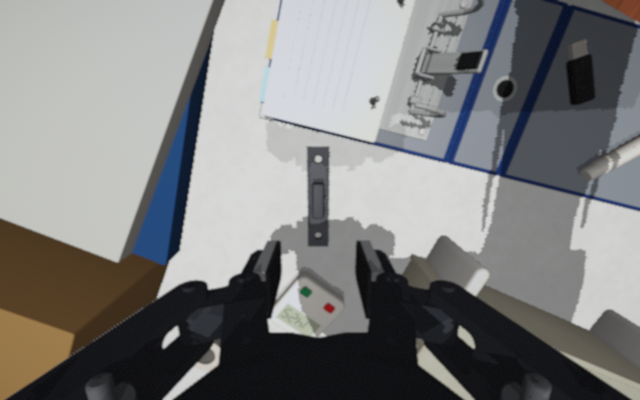

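Both holes are visible at (318,235) and (318.5,159), about 1 px below the prediction, and the yaw is aligned. Next I descend over the grip.

```bash
python3 -m inch '-0.0027 -0.0005 0.02 0;0 0 0.03 0;0 0 0.03 0;0 0 0.025 0;0 0 0.015 0' && python3 -m inch '0 0 0.007 0;0 0 0 0;0 0 0 0;0 0 0 0;0 0 0 0'
python3 - <<'E'
from h import *
im=cv2.imread("pics/w4.png")
for u,v in((318,159),(318,235)):
    p=im[v-6:v+7,u-6:u+7].mean(2);w=np.clip(p-110,0,None);ys,xs=np.mgrid[v-6:v+7,u-6:u+7];print((w*xs).sum()/w.sum(),(w*ys).sum()/w.sum(),p[6].round(),p[:,6].round())
E
```

```text
time_s: 8.68
eef_pos: [618.7, 288.0, 19.3]
orientation: [-0.337, 0.942, -0.0, -0.001]
wrist_force: [0.4, -0.6, -0.5]
finger_gap: 0.467
grasp_force: 0.0
time_s: 9.1
eef_pos: [621.4, 289.0, 16.2]
orientation: [-0.336, 0.942, 0.0, 0.001]
wrist_force: [-0.2, -0.3, 0.3]
finger_gap: 0.467
grasp_force: 0.0
317.8384310903203 158.4955019791292 [ 76.  83. 122. 166. 189. 195. 196. 195. 186. 158. 112.  79.  77.] [ 79.  90. 137. 179. 193. 196. 196. 195. 181. 139.  94.  92.  99.]
317.61818181818177 234.3851239669421 [ 53.  56.  75. 106. 127. 132. 131. 127. 110.  80.  58.  51.  54.] [ 54.  54.  63.  91. 122. 133. 131. 117.  84.  49.  42.  49.  52.]
```

```bash
python3 -m inch '0.002 0 0.005 0;0 0 0.0045 0;0 0 0 0;0 0 0 0;0 0 0 0' && python3 -m inch '0 0 0 0;0 0 0 0;0 0 0 0;0 0 0 0;0 0 0 0' 0.006 30 && python3 -m inch '0 0 0 0;0 0 0 0;0 0 -0.003 0;0 0 -0.004 0;0 0 -0.004 0'
```

```text
time_s: 9.52
eef_pos: [619.1, 286.9, 4.7]
orientation: [-0.336, 0.942, -0.0, -0.0]
wrist_force: [-0.7, -0.3, -0.9]
finger_gap: 0.467
grasp_force: 0.0
time_s: 9.93
eef_pos: [619.3, 287.0, 5.0]
orientation: [-0.336, 0.942, 0.0, 0.0]
wrist_force: [-0.6, -0.8, 1.9]
finger_gap: 0.131
grasp_force: 31.7
time_s: 10.35
eef_pos: [619.0, 286.8, 16.0]
orientation: [-0.336, 0.942, -0.0, -0.0]
wrist_force: [-0.0, 0.7, -0.5]
finger_gap: 0.128
grasp_force: 31.5
```

```bash
python3 -m inch '0 0 -0.02 0;0 0 -0.02 0;0 0 -0.02 0;0 0 -0.02 6.75;0 0 0 6.75' && python3 -m inch '0.0281 0.0051 0 0;0.0281 0.0051 0 0;0.0281 0.0051 0 0;0.028 0.0051 0 0;0.02 0.0051 0 0' && python3 -m inch '0.008 0 0 0;0 0 0 0;0 0 0 0;0 0 0 0;0 0 0 0'
cat > st.py <<'E'
from h import *
from plant import telemetry
from scipy.spatial.transform import Rotation as Ro
o=telemetry.get_obs();M=Ro.from_quat(o["orientation"]).as_matrix()
print("tool-axis shift to (481.5,249.0):",(M.T@(np.array([481.5,249.0,43.6])-o["eef_pos"])).round(2),"yaw err deg",np.degrees(np.arctan2(M[1,0],M[0,0])-(.449-np.pi)).round(2), o["wrist_force"].round(1),o["finger_gap"].round(3),o["grasp_force"].round(1))
E
python3 st.py
python3 - <<'E'
from plant import telemetry, snapshot, camera_info
import cv2,pickle
o=telemetry.get_obs()
d={}
for n in("wrist","top","scene"):
    d[n]=camera_info(n);cv2.imwrite(f"pics/h_{n}.png",snapshot(n)[:,:,::-1])
pickle.dump((o,d),open("h.pkl","wb"))
import numpy as np
a=cv2.resize(cv2.imread("pics/h_top.png")[180:280,330:430],(400,400),interpolation=cv2.INTER_CUBIC)
b=cv2.resize(cv2.imread("pics/h_scene.png")[230:330,280:380],(400,400),interpolation=cv2.INTER_CUBIC)
w=cv2.resize(cv2.imread("pics/h_wrist.png")[100:250,170:470],(400,200))
cv2.imwrite("pics/h.png",np.vstack([np.hstack([a,b]),np.hstack([w,w*0])]))
E
```

```text
time_s: 10.77
eef_pos: [621.3, 288.2, 101.1]
orientation: [-0.221, 0.975, 0.001, 0.003]
wrist_force: [1.7, 0.3, 0.7]
finger_gap: 0.129
grasp_force: 31.5
time_s: 11.18
eef_pos: [486.8, 251.2, 96.1]
orientation: [-0.223, 0.975, 0.0, -0.0]
wrist_force: [-0.9, 0.7, 0.2]
finger_gap: 0.129
grasp_force: 31.5
time_s: 11.6
eef_pos: [482.7, 249.3, 95.8]
orientation: [-0.223, 0.975, 0.0, 0.0]
wrist_force: [0.7, 0.2, -0.5]
finger_gap: 0.128
grasp_force: 31.5Traceback (most recent call last):
  File "st.py", line 5, in <module>
    print("tool-axis shift to (481.5,249.0):",(M.T@(np.array([481.5,249.0,43.6])-o["eef_pos"])).round(2),"yaw err deg",np.degrees(np.arctan2(M[1,0],M[0,0])-(.449-np.pi)).round(2), o["wrist_force"].round(1),o["finger_gap"].round(3),o["grasp_force"].round(1))
                                                                                                                                                                                                              ^^^^^^^^^^^^^^^^^^^^^
AttributeError: 'float' object has no attribute 'round'
```

View pics/h.png

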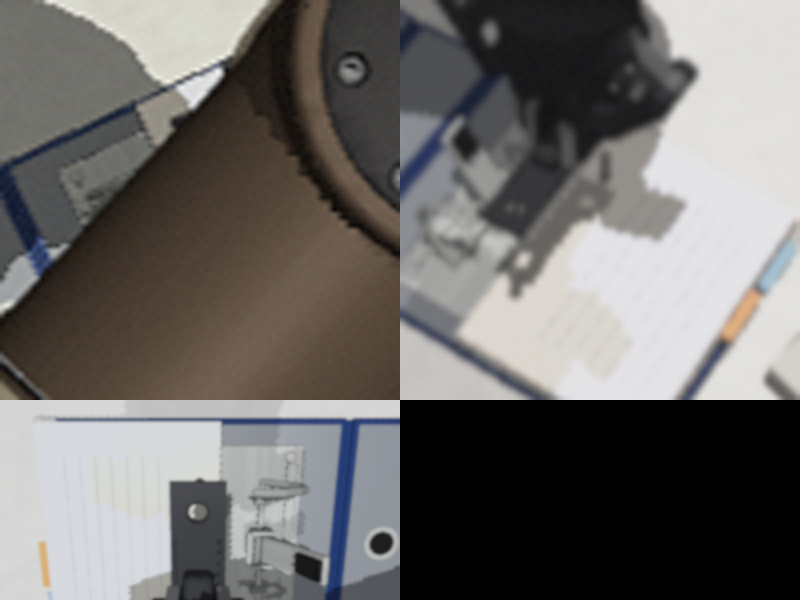

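The wrist view shows the bar held square, with its near hole at about (318,184) and something grey visible through it. I'll work out the bar's offset in the gripper from that hole.

```bash
sed -i 's/o\["finger_gap"\].round(3),o\["grasp_force"\].round(1)/round(float(o["finger_gap"]),3),round(float(o["grasp_force"]),1)/' st.py; python3 st.py
python3 - <<'E'
from h import *
import pickle
from scipy.spatial.transform import Rotation as Ro
o,d=pickle.load(open("h.pkl","rb"));c=d["wrist"];M=Ro.from_quat(o["orientation"]).as_matrix();p=o["eef_pos"]
im=cv2.imread("pics/h_wrist.png");g=im.mean(2)
u,v=318,184
print(g[v-12:v+13,u-10:u+11:1].astype(int)[::2])
for s in(0,40):
  for z in(1,5): print(s,z,proj(c,p+M@np.array([s,0,z])))
print(onplane(c,u,v,p[2]-3), "in tool:",M.T@(onplane(c,u,v,p[2]-3)-p))
print("posts",proj(c,place(472.4,269,.449,[[40,-22,38.6],[-40,-22,38.6],[-40,-22,14]])))
cv2.imwrite("pics/hole.png",cv2.resize(im[150:220,280:360],None,fx=7,fy=7,interpolation=cv2.INTER_CUBIC))
E
```

```text
tool-axis shift to (481.5,249.0): [ 0.56  0.45 51.85] yaw err deg 0.04 [-0.3 -0.1 -0.8] 0.13 31.5
[[ 76  76  75  75  74  75  75  74  74  74  73  74  73  73  73  73  73  74
   73  74  73]
 [ 73  74  73  73  74  73  73  73  73  74  72  73  73  72  73  73  73  72
   72  72  72]
 [ 74  74  74  74  72  71  66  65  63  60  60  60  62  65  68  70  71  71
   72  71  72]
 [ 73  73  71  67  72  94 123 138 132 112 100  99  95  84  72  64  63  68
   70  72  72]
 [ 72  69  66  84 135 178 195 187 156 125 114 113 114 112 106  94  75  61
   64  69  71]
 [ 71  65  74 126 179 200 191 158 126 113 114 113 114 113 114 109  97  74
   62  66  68]
 [ 69  64  82 136 179 191 176 147 121 113 113 113 114 113 114 111  99  77
   63  64  69]
 [ 69  63  66 102 153 190 199 181 141 116 113 114 114 113 112 102  85  65
   59  64  68]
 [ 70  67  60  57  84 125 144 136 118 110 112 112 108 102  92  75  59  56
   61  67  69]
 [ 70  69  68  62  56  51  50  51  60  67  71  70  62  57  53  54  59  63
   67  68  69]
 [ 69  70  69  70  68  65  61  57  55  54  54  56  57  59  61  65  68  69
   69  67  69]
 [ 68  68  69  69  69  68  68  67  67  68  66  66  67  68  68  68  69  69
   68  68  67]
 [ 68  68  67  67  68  68  68  67  68  68  67  67  68  68  67  67  68  67
   68  67  67]]
0 1 [[319.1088815  253.09444491]]
0 5 [[319.08489766 250.04978825]]
40 1 [[319.18656181 181.08745937]]
40 5 [[319.15885341 179.6873812 ]]
[448.63597513 232.14000234  92.75504686] in tool: [38.09768175 -0.60680745  2.98920409]
posts [[319.09964178 268.7123344 ]
 [319.31092813 165.38509254]
 [319.18570045 161.28712472]]
```

```bash
python3 -m inch '0.0005 0.0004 0.015 0;0 0 0.015 0;0 0 0.012 0;0 0 0.005 0;0 0 0 0' && python3 -m inch '0 0 0 0;0 0 0 0;0 0 0 0;0 0 0 0;0 0 0 0'; python3 st.py
cat > hole.py <<'E'
from h import *
from plant import telemetry, snapshot, camera_info
from scipy.spatial.transform import Rotation as Ro
o=telemetry.get_obs();c=camera_info("wrist");M=Ro.from_quat(o["orientation"]).as_matrix();p=o["eef_pos"]
im=snapshot("wrist");cv2.imwrite("pics/hole_%.1f.png"%o["time_s"],im[:,:,::-1]);g=im.astype(int).mean(2).astype(int)
print("hole pred",proj(c,p+M@np.array([39,0,1.])).round(1),"post pred",proj(c,place(472.4,269,.449,[[-40,-22,38.6],[-40,-22,35.1],[-40,-22,20]])).round(1))
print("rows 172..196, cols 306..332")
for v in range(168,198): print(v,*("%3d"%k for k in g[v,306:332]))
E
python3 hole.py
```

```text
time_s: 12.17
eef_pos: [480.7, 248.4, 47.4]
orientation: [-0.223, 0.975, -0.001, -0.001]
wrist_force: [-0.4, -0.8, 0.0]
finger_gap: 0.129
grasp_force: 31.5
time_s: 12.58
eef_pos: [481.3, 249.2, 49.3]
orientation: [-0.223, 0.975, 0.0, 0.0]
wrist_force: [-0.2, 0.1, -0.1]
finger_gap: 0.128
grasp_force: 31.5
tool-axis shift to (481.5,249.0): [-0.07 -0.29  5.73] yaw err deg 0.07 [-0.2  0.1 -0.1] 0.128 31.5
hole pred [[319.2 183.1]] post pred [[318.6 178.9]
 [318.6 177.7]
 [318.6 173.4]]
rows 172..196, cols 306..332
168  76  75  75  75  76  75  76  75  75  75  74  75  74  74  74  74  75  74  74  75  74  73  73  74  73  73
169  76  75  76  75  75  75  75  75  75  74  75  74  75  75  74  74  75  75  74  74  73  74  73  73  73  74
170  75  75  75  75  75  75  75  75  75  75  74  75  74  74  73  73  74  74  74  74  73  74  73  74  73  74
171  75  75  74  73  74  74  75  75  75  73  74  75  73  74  74  74  73  74  74  74  74  73  74  73  73  73
172  74  74  74  75  75  75  74  74  74  74  73  73  73  74  73  73  73  73  73  73  73  73  73  72  72  72
173  74  74  74  74  75  73  74  72  72  74 
[... 1955 characters left out ...]
  52  52  53  57  57  62  65  68  68  68  68  68  67
192  68  69  69  68  68  69  67  65  59  57  56  55  55  55  56  59  61  63  66  67  68  68  68  68  68  68
193  69  69  69  69  69  68  68  66  66  64  62  61  62  62  63  65  66  66  67  67  67  68  67  68  68  67
194  69  68  69  67  67  68  68  67  68  68  66  66  64  67  67  68  68  68  69  68  67  67  67  67  67  67
195  67  68  69  68  67  68  68  67  68  68  67  67  67  67  66  67  67  67  68  67  67  67  65  66  67  67
196  67  69  68  68  66  67  68  68  68  67  66  68  67  67  67  68  68  66  68  67  66  66  67  67  67  68
197  68  67  67  66  68  67  67  68  67  66  67  66  67  68  67  67  67  66  67  67  67  67  65  67  65  66
```

```bash
cat > cmp.py <<'E'
import sys
from h import *
from plant import telemetry, camera_info
from scipy.spatial.transform import Rotation as Ro
o=telemetry.get_obs();c=camera_info("wrist");M=Ro.from_quat(o["orientation"]).as_matrix();p=o["eef_pos"]
hu,hv,pu,pv=map(float,sys.argv[1:5])
for dz in(-1,1):
  a=M.T@(onplane(c,hu,hv,p[2]-1+dz*.7-.0)-p);b=M.T@(onplane(c,pu,pv,38.6)-p);print(a.round(2),b.round(2),"post-hole",(b-a).round(2))
r=[proj(c,p+M@np.array([x,y,1.])) for x,y in((36.5,0),(43.5,0),(40,3.5),(40,-3.5))];print(np.vstack(r).round(1).tolist())
E
python3 cmp.py 318 183.2 318.7 178.9
```

```text
[38.79 -0.62  1.67] [39.43 -0.24 10.59] post-hole [0.65 0.38 8.92]
[39.06 -0.62  0.27] [39.43 -0.24 10.59] post-hole [ 0.38  0.38 10.32]
[[319.2, 187.8], [319.2, 174.3], [326.1, 181.1], [312.4, 181.1]]
```

```bash
python3 -m inch '0.0005 0.0004 0.002 0;0 0 0.002 0;0 0 0.001 0;0 0 0.001 0;0 0 0 0' && python3 -m inch '0 0 0.001 0;0 0 0.001 0;0 0 0.001 0;0 0 0 0;0 0 0 0'; python3 st.py; python3 hole.py | sed -n '1p;10,26p'
```

```text
time_s: 13.05
eef_pos: [480.3, 249.0, 42.5]
orientation: [-0.223, 0.975, -0.0, -0.0]
wrist_force: [-0.2, 0.5, -0.8]
finger_gap: 0.129
grasp_force: 31.5
time_s: 13.47
eef_pos: [480.4, 249.1, 39.7]
orientation: [-0.223, 0.975, -0.0, -0.0]
wrist_force: [0.5, -0.0, -0.6]
finger_gap: 0.132
grasp_force: 31.5
tool-axis shift to (481.5,249.0): [-0.91 -0.55 -3.88] yaw err deg 0.07 [ 0.5 -0.  -0.6] 0.132 31.5
hole pred [[319.2 183.1]] post pred [[318.1 183.8]
173  73  73  73  71  72  72  72  71  72  71  72  71  72  71  71  71  72  70  71  70  71  71  70  71  70  71
174  72  71  72  72  71  71  72  71  72  72  71  71  70  71  71  70  71  71  70  70  69  68  71  70  70  69
175  71  72  72  71  71  71  71  71  71  69  68  67  67  68  67  69  70  71  71  72  70  71  70  70  70  70
176  71  71  70  71  71  72  70  70  66  62  59  58  57  57  59  63  66  68  70  71  70  70  70  70  69  70
177  71  72  71  71  71  71  68  63  57  54  56  59  59  57  53  55  57  62  66  68  70  69  70  69  69  70
178  70  72  71  71  70  68  62  54  51  57  70  78  78  73  65  58  54  54  58  63  69  70  69  70  68  7
[... 489 characters left out ...]
 152 131 102  86  92  91  76  60  62  66  68  68  68
184  69  68  66  61  57  69  91  99  97 101 125 151 162 158 136 105  87  91  90  76  61  61  66  68  68  68
185  69  69  68  60  57  67  86  99  97  97 117 139 150 146 129 109 101  98  89  71  61  60  66  67  68  68
186  69  68  67  61  56  57  75  92  99  96 102 118 128 129 129 138 143 127  92  64  57  62  65  68  67  67
187  68  68  68  63  56  51  61  82  97  99 102 113 131 146 160 175 176 150  99  59  56  63  67  67  68  67
188  68  68  68  65  59  51  51  63  80  91 101 120 149 169 179 183 172 138  87  58  60  65  67  66  67  68
189  67  68  68  67  63  55  49  48  57  70  85 104 129 145 152 148 130  96  65  59  62  65  66  67  67  67
```

The post tip sits centred in the hole at about (318,183.6), and the bar is already over the tips with no force. I'll lower with force checks.

```bash
python3 -m inch '0 0 0.002 0;0 0 0.002 0;0 0 0.001 0;0 0 0.001 0;0 0 0.001 0' && python3 -m inch '0 0 0.001 0;0 0 0 0;0 0 0.001 0;0 0 0 0;0 0 0 0'; python3 st.py; python3 hole.py | sed -n '1p;18,20p;22,25p'
```

```text
time_s: 13.93
eef_pos: [480.4, 249.1, 32.6]
orientation: [-0.223, 0.975, -0.0, -0.0]
wrist_force: [-0.7, 0.1, -0.5]
finger_gap: 0.131
grasp_force: 31.5
time_s: 14.35
eef_pos: [480.5, 249.2, 30.8]
orientation: [-0.223, 0.975, 0.0, 0.0]
wrist_force: [-0.0, -0.2, 0.1]
finger_gap: 0.129
grasp_force: 31.5
tool-axis shift to (481.5,249.0): [ -0.84  -0.58 -12.8 ] yaw err deg 0.07 [-0.  -0.2  0.1] 0.129 31.5
hole pred [[319.2 183.2]] post pred [[318.1 187.3]
181  69  70  70  67  59  53  53  58  71  84  88  90  88  85  80  76  71  68  64  58  59  64  68  68  67  68
182  69  70  68  64  58  57  66  72  77  86  91  93  92  89  84  78  75  80  78  69  59  62  66  68  67  66
183  69  69  66  61  56  65  82  88  89  92  97 100 100  96  90  81  78  84  85  72  59  61  66  68  67  68
185  68  68  68  61  55  65  84  93  95 100 111 121 126 122 108  92  84  82  76  61  53  61  65  67  68  66
186  68  68  67  61  53  55  69  82  92 104 122 140 149 145 126 100  81  72  64  55  55  60  66  67  67  66
187  68  68  68  64  56  50  56  70  85 104 129 152 161 157 137 107  80  64  54  51  56  63  66  66  66  66
188  67  67  66  64  59  51  48  56  75  98 128 150 160 156 135 104  76  58  51  53  59  64  65  65  67  66
```

```bash
cat > ok.py <<'E'
import sys,numpy as np
from plant import telemetry
f=telemetry.get_obs()["wrist_force"];sys.exit(int(np.abs(f).max()>float(sys.argv[1])))
E
R() { grep -E 'eef_pos|wrist_force'; }
(python3 -m inch '0 0 0.0005 0;0 0 0.0005 0;0 0 0.0005 0;0 0 0 0;0 0 0 0' && python3 ok.py 2.5 &&
python3 -m inch '0 0 0.0005 0;0 0 0.0005 0;0 0 0.0005 0;0 0 0 0;0 0 0 0' && python3 ok.py 2.5 &&
python3 -m inch '0 0 0.0005 0;0 0 0.0005 0;0 0 0.0005 0;0 0 0 0;0 0 0 0' && python3 ok.py 2.5 &&
python3 -m inch '0 0 0.0005 0;0 0 0.0005 0;0 0 0.0005 0;0 0 0 0;0 0 0 0' && python3 ok.py 2.5 &&
python3 -m inch '0 0 0.0005 0;0 0 0.0005 0;0 0 0.0005 0;0 0 0 0;0 0 0 0' && python3 ok.py 2.5 &&
python3 -m inch '0 0 0.0005 0;0 0 0.0005 0;0 0 0.0005 0;0 0 0 0;0 0 0 0') | R; python3 st.py
```

```text
eef_pos: [480.4, 249.1, 29.3]
wrist_force: [-0.3, -0.3, 0.2]
eef_pos: [480.4, 249.1, 27.7]
wrist_force: [0.8, -0.8, -0.2]
eef_pos: [480.4, 249.1, 26.3]
wrist_force: [-0.1, -0.5, -0.5]
eef_pos: [480.4, 249.1, 24.8]
wrist_force: [-0.8, -0.4, -0.5]
eef_pos: [480.4, 249.1, 23.3]
wrist_force: [0.7, -0.1, 0.1]
eef_pos: [480.5, 249.1, 21.7]
wrist_force: [-0.6, 0.3, 0.0]
tool-axis shift to (481.5,249.0): [ -0.88  -0.57 -21.86] yaw err deg 0.07 [-0.6  0.3  0. ] 0.13 31.5
```

```bash
R() { grep -E 'eef_pos|wrist_force'; }
(python3 -m inch '0 0 0.0005 0;0 0 0.0005 0;0 0 0.0005 0;0 0 0 0;0 0 0 0' && python3 ok.py 2.5 &&
python3 -m inch '0 0 0.0005 0;0 0 0.0005 0;0 0 0.0005 0;0 0 0 0;0 0 0 0' && python3 ok.py 2.5 &&
python3 -m inch '0 0 0.0005 0;0 0 0.0005 0;0 0 0.0005 0;0 0 0 0;0 0 0 0' && python3 ok.py 2.5 &&
python3 -m inch '0 0 0.0005 0;0 0 0.0005 0;0 0 0.0005 0;0 0 0 0;0 0 0 0' && python3 ok.py 2.5 &&
python3 -m inch '0 0 0.0005 0;0 0 0.0005 0;0 0 0.0005 0;0 0 0 0;0 0 0 0') | R; python3 st.py
```

```text
eef_pos: [480.5, 249.2, 20.5]
wrist_force: [-1.5, -0.7, 4.2]
tool-axis shift to (481.5,249.0): [ -0.81  -0.6  -23.05] yaw err deg 0.08 [-1.5 -0.7  4.2] 0.129 32.1
```

```bash
python3 -m inch '0 0 0.0003 0;0 0 0 0;0 0 0 0;0 0 0 0;0 0 0 0' && python3 -m inch '0 0 0 0;0 0 0 0;0 0 0 0;0 0 0 0;0 0 0 0' 0.021 && python3 -m inch '0 0 -0.002 0;0 0 -0.004 0;0 0 -0.008 0;0 0 -0.01 0;0 0 0 0'; python3 hole.py | sed -n '1p'
```

```text
time_s: 17.73
eef_pos: [480.5, 249.2, 20.3]
orientation: [-0.223, 0.975, 0.0, 0.0]
wrist_force: [-1.9, -0.3, 6.5]
finger_gap: 0.13
grasp_force: 32.3
time_s: 18.15
eef_pos: [480.6, 249.3, 20.0]
orientation: [-0.223, 0.975, 0.0, 0.0]
wrist_force: [-0.3, 0.6, 2.4]
finger_gap: 0.244
grasp_force: 1.0
time_s: 18.57
eef_pos: [481.5, 250.1, 46.4]
orientation: [-0.223, 0.975, 0.001, 0.001]
wrist_force: [0.7, -0.1, 1.1]
finger_gap: 0.247
grasp_force: 0.0
hole pred [[319.2 183.1]] post pred [[317.4 178.9]
```

The bar is released. I'll rise and turn back to the lever orientation.

```bash
(python3 -m inch '0 0 -0.02 0;0 0 -0.02 0;0 0 -0.02 0;0 0 -0.02 0;0 0 -0.015 0' 0.03 && python3 -m inch '0 0 0 -6.9;0 0 0 -6.9;0 0 0 -6.9;0 0 0 -6.9;0 0 0 -6.9' && python3 -m inch '0 0 0 -6.9;0 0 0 -6.9;0 0 0 -6.9;0 0 0 -6.9;0 0 0 -6.9' && python3 -m inch '0 0 0 -6.9;0 0 0 -6.9;0 0 0 -7.1;-0.029 0 0 0;-0.0296 0.0012 0 0' && python3 -m inch '0 0 0 0;0 0 0 0;0 0 0 0;0 0 0 0;0 0 0 0') | grep -E 'time|eef|force'
python3 - <<'E'
from h import *
from plant import telemetry, snapshot, camera_info
from scipy.spatial.transform import Rotation as Ro
o=telemetry.get_obs();c=camera_info("wrist");im=snapshot("wrist");cv2.imwrite("pics/w5.png",im[:,:,::-1])
M=Ro.from_quat(o["orientation"]).as_matrix();print((M.T@(np.array([455.2,302.5,36])-o["eef_pos"])).round(1),np.degrees(np.arctan2(-M[0,0],M[1,0])+0).round(2),"want",round(np.degrees(np.arctan2(np.sin(.449+np.pi),-np.cos(.449)))%180,2), M[:,0].round(3))
m=(im.max(2)<95).astype(np.uint8)
n,l,s,ce=cv2.connectedComponentsWithStats(m)
F=(472.4,269,.449)
for h in(14,15.5):
    q=proj(c,place(*F,[[52,-33,h+4],[-52,-33,h+4],[-52,-11,h+4],[52,-11,h+4]]));print(h,q.round(1).tolist())
print("arch/lever tab pred",proj(c,place(*F,[[0,38,48]])).round(1))
cen=q.mean(0)
for i in range(1,n):
    if s[i,4]>100 and np.hypot(*(ce[i]-cen))<40:
        r=cv2.minAreaRect(np.argwhere(l==i)[:,::-1].astype(np.float32));print(s[i],cv2.boxPoints(r).round(1).tolist())
E
```

```text
time_s: 19.03
eef_pos: [480.7, 249.3, 140.7]
wrist_force: [-0.5, 0.6, -0.4]
grasp_force: 0.0
time_s: 19.45
eef_pos: [480.3, 249.0, 139.0]
wrist_force: [-0.2, 0.3, 0.9]
grasp_force: 0.0
time_s: 19.87
eef_pos: [480.3, 249.0, 139.0]
wrist_force: [0.1, -0.1, 0.9]
grasp_force: 0.0
time_s: 20.28
eef_pos: [454.0, 301.0, 139.0]
wrist_force: [0.1, 0.4, 1.0]
grasp_force: 0.0
time_s: 20.7
eef_pos: [454.2, 300.8, 139.0]
wrist_force: [0.8, 0.5, -0.1]
grasp_force: 0.0
[ -1.1  -1.7 103. ] -154.35 want 25.73 [ 0.433 -0.901  0.   ]
14 [[257.4, 125.4], [374.2, 125.2], [372.9, 150.3], [258.8, 150.5]]
15.5 [[257.1, 125.4], [374.5, 125.2], [373.2, 150.4], [258.5, 150.6]]
arch/lever tab pred [[315.8 211.3]]
[293 130  45  19 383] [[293.0, 130.0], [337.0, 130.0], [337.0, 148.0], [293.0, 148.0]]
```

Run:
```python
from h import *
g=cv2.imread("pics/w5.png").mean(2)
print("row139",g[139,245:390:4].astype(int));print("row146",g[146,245:390:4].astype(int));print("col 280",g[110:165:2,280].astype(int));print("col 350",g[110:165:2,350].astype(int))
m=(g<135).astype(np.uint8);m[:,:240]=0;m[:,390:]=0;m[160:]=0;m[:115]=0
m=cv2.morphologyEx(m,cv2.MORPH_OPEN,np.ones((5,5)))
r=cv2.minAreaRect(cv2.findNonZero(m));print(r,cv2.boxPoints(r).round(1).tolist())
```

```text
row139 [217 218 218 188  97 106 130  79  79 101 101 101  88  88  98  99 101 101
 102 101 102 102  99  88 107 107 107 108  62 110 128 107 173 217 218 217
 217]
row146 [217 217 218 197  96  97  98  99  99  99  99 100 100  88  81  71  70  79
  86  86  80  86  93 103 104 102 105 105 107 106 106 105 187 218 217 218
 217]
col 280 [215 217 217 217 217 217 217 212 146  99 102 102 101 101 101 100  99  99
  98  98 146 200 202 203 199 199 197 197]
col 350 [216 217 217 217 217 217 218 207 124 108 110 110 110 109 108 107 106 106
 105 103 143 191 206 206 204 203 202 203]
((315.0, 138.5), (23.0, 114.0), 90.0) [[258.0, 127.0], [372.0, 127.0], [372.0, 150.0], [258.0, 150.0]]
```

The bar lies square on the cards, matching the predicted outline within about 2 px. Next I pinch the raised tab again.

```bash
(python3 -m inch '-0.001 -0.0015 0.02 0;0 0 0.03 0;0 0 0.025 0;0 0 0.015 0;0 0 0.008 0' && python3 -m inch '0 0 0.004 0;0 0 0.001 0;0 0 0 0;0 0 0 0;0 0 0 0' && python3 ok.py 3 && python3 -m inch '0 0 0 0;0 0 0 0;0 0 0 0;0 0 0 0;0 0 0 0' 0.008 50) | grep -E 'time|eef|gap|force'
```

```text
time_s: 21.17
eef_pos: [454.3, 301.4, 38.8]
wrist_force: [-0.4, 0.1, 0.5]
finger_gap: 0.351
grasp_force: 0.0
time_s: 21.58
eef_pos: [455.4, 303.5, 37.0]
wrist_force: [-0.1, -0.0, -1.0]
finger_gap: 0.355
grasp_force: 0.0
time_s: 22.0
eef_pos: [455.4, 303.5, 36.9]
wrist_force: [0.5, -0.3, 6.5]
finger_gap: 0.166
grasp_force: 48.8
```

```bash
(python3 -m inch '-0.003 0 0.0023 0;-0.0028 0 0.0025 0;-0.0024 0 0.0028 0;0 0 0 0;0 0 0 0' && python3 ok.py 25 && python3 -m inch '-0.0022 0 0.003 0;-0.0019 0 0.0033 0;-0.0016 0 0.0034 0;0 0 0 0;0 0 0 0' && python3 ok.py 25 &&  python3 -m inch '-0.0012 0 0.0035 0;-0.0008 0 0.0037 0;0 0 0 0;0 0 0 0;0 0 0 0' ) | grep -E 'time|eef|gap|force'
```

```text
time_s: 22.42
eef_pos: [452.2, 310.6, 30.7]
wrist_force: [-2.8, -4.7, 20.8]
finger_gap: 0.167
grasp_force: 52.3
time_s: 22.83
eef_pos: [449.3, 316.7, 21.1]
wrist_force: [-7.4, -1.0, 24.1]
finger_gap: 0.166
grasp_force: 51.7
time_s: 23.25
eef_pos: [448.3, 318.8, 13.7]
wrist_force: [-9.5, 0.9, 20.3]
finger_gap: 0.167
grasp_force: 53.5
```

```bash
(python3 -m inch '0.0005 0 0.002 0;0.0005 0 0.0015 0;0 0 0 0;0 0 0 0;0 0 0 0' && python3 ok.py 25 && python3 -m inch '0 0 0.001 0;0 0 0.001 0;0 0 0 0;0 0 0 0;0 0 0 0') | grep -E 'time|eef|gap|force'
```

```text
time_s: 23.67
eef_pos: [448.3, 319.2, 10.7]
wrist_force: [-16.5, 5.9, 26.5]
finger_gap: 0.168
grasp_force: 55.5
```

Fz is inflated by the pad's turning friction from the 50 N grip and by my small inward shift. I'll ease the grip to 30 N and undo that shift.

```bash
(python3 -m inch '-0.0008 0.0008 0 0;-0.0007 0.0007 0 0;0 0 0 0;0 0 0 0;0 0 0 0' - 30) | grep -E 'time|eef|gap|force'
python3 - <<'E'
from h import *
from plant import telemetry, snapshot, camera_info
from scipy.spatial.transform import Rotation as Ro
o=telemetry.get_obs();c=camera_info("wrist");im=snapshot("wrist");cv2.imwrite("pics/w6.png",im[:,:,::-1])
M=Ro.from_quat(o["orientation"]).as_matrix();print(M.T@o["wrist_force"],o["wrist_torque"])
F=(472.4,269,.449)
for a in(0,.05,.1,.15,.2,.3):
    r=a+.027;P=[[0,17+37.5*np.cos(r)-5*np.sin(r)+k*np.cos(r),17+37.5*np.sin(r)+5*np.cos(r)+k*np.sin(r)] for k in(-9,9)]
    print(a,proj(c,place(*F,P)).round(1).tolist())
g=im.mean(2).astype(int);print("col317",[(v,g[v,317]) for v in range(215,330,3)])
E
```

```text
time_s: 24.08
eef_pos: [447.9, 319.3, 10.7]
wrist_force: [-4.5, 0.3, 20.0]
finger_gap: 0.165
grasp_force: 54.9
[ -2.23817225   3.8575403  -20.00500564] [-0.09657705  1.45526435 -0.05494961]
0 [[318.9, 247.4], [318.9, 280.4]]
0.05 [[318.9, 248.0], [318.8, 282.1]]
0.1 [[318.9, 248.4], [318.8, 283.7]]
0.15 [[318.9, 248.7], [318.8, 285.0]]
0.2 [[318.9, 248.8], [318.8, 286.2]]
0.3 [[318.9, 248.7], [318.8, 287.9]]
col317 [(215, np.int64(192)), (218, np.int64(192)), (221, np.int64(192)), (224, np.int64(193)), (227, np.int64(190)), (230, np.int64(180)), (233, np.int64(175)), (236, np.int64(175)), (239, np.int64(170)), (242, np.int64(97)), (245, np.int64(93)), (248, np.int64(24)), (251, np.int64(13)), (254, np.int64(17)), (257, np.int64(12)), (260, np.int64(19)), (263, np.int64(18)), (266, np.int64(22)), (269, np.int64(15)), (272, np.int64(18)), (275, np.int64(16)), (278, np.int64(21)), (281, np.int64(19)), (284, np.int64(15)), (287, np.int64(45)), (290, np.int64(84)), (293, np.int64(89)), (296, np.int64(112)), (299, np.int64(68)), (302, np.int64(15)), (305, np.int64(13)), (308, np.int64(16)), (311, np.int64(15)), (314, np.int64(13)), (317, np.int64(16)), (320, np.int64(63)), (323, np.int64(182)), (326, np.int64(155)), (329, np.int64(145))]
```

```bash
cat > ang.py <<'E'
from h import *
from plant import telemetry, snapshot, camera_info
from scipy.spatial.transform import Rotation as Ro
o=telemetry.get_obs();c=camera_info("wrist");im=snapshot("wrist");M=Ro.from_quat(o["orientation"]).as_matrix()
print("tool force",(M.T@o["wrist_force"]).round(1),"eef",o["eef_pos"].round(1))
F=(472.4,269,.449)
for a in(0,.1,.2):
    r=a+.027;print(a,proj(c,place(*F,[[0,17+37.5*np.cos(r)-5*np.sin(r)+k*np.cos(r),17+37.5*np.sin(r)+5*np.cos(r)+k*np.sin(r)] for k in(-9,9)]))[:,1].round(1))
g=im.mean(2)[:,317];d=[v for v in range(235,297) if g[v]<45];print("pad rows",d[0],d[-1])
E
(python3 -m inch '-0.0003 0.0003 0.001 0;0 0.0003 0.001 0;0 0 0.0005 0;0 0 0 0;0 0 0 0' - 50 && python3 ok.py 27 && python3 -m inch '0 0 0.001 0;0 0 0.001 0;0 0 0 0;0 0 0 0;0 0 0 0') | grep -E 'time|eef|gap|force'; python3 ang.py
```

```text
time_s: 24.55
eef_pos: [447.6, 319.9, 8.5]
wrist_force: [-3.7, 1.4, 21.7]
finger_gap: 0.166
grasp_force: 55.2
time_s: 24.97
eef_pos: [447.5, 320.3, 6.6]
wrist_force: [-6.2, 3.7, 22.9]
finger_gap: 0.167
grasp_force: 55.7
tool force [ -6.1   3.8 -22.9] eef [447.5 320.3   6.6]
0 [249.  282.9]
0.1 [250.  286.4]
0.2 [250.5 289.1]
pad rows 250 289
```

The tab is slipping in the pinch: the lever stays near 0.2 rad. I'll guide it back up and press on the thumb pad with shut fingertips instead.

```bash
(python3 -m inch '0.0008 0 -0.0037 0;0.0012 0 -0.0035 0;0.0016 0 -0.0034 0;0.0019 0 -0.0033 0;0 0 0 0' && python3 -m inch '0.0022 0 -0.003 0;0.0024 0 -0.0028 0;0.0025 0 -0.0025 0;0.0025 0 -0.0023 0;0 0 0 0' && python3 -m inch '0 0 0 0;0 0 0 0;0 0 0 0;0 0 0 0;0 0 0 0' 0.026 20) | grep -E 'time|eef|gap|force'; python3 ang.py
```

```text
time_s: 25.43
eef_pos: [450.2, 314.0, 19.0]
wrist_force: [4.0, 2.1, 2.4]
finger_gap: 0.166
grasp_force: 57.1
time_s: 25.85
eef_pos: [453.2, 307.3, 27.1]
wrist_force: [2.8, 15.5, -21.2]
finger_gap: 0.166
grasp_force: 58.0
time_s: 26.27
eef_pos: [452.2, 303.2, 28.1]
wrist_force: [-0.3, 0.1, 0.1]
finger_gap: 0.303
grasp_force: 0.0
tool force [-0.2  0.3 -0.1] eef [452.2 303.2  28.1]
0 [261.5 289.9]
0.1 [262.6 293.1]
0.2 [263.2 295.5]
pad rows 252 284
```

```bash
(python3 -m inch '0 0 -0.015 0;0 0 -0.02 0;0 0 -0.025 0;0 0 -0.01 0;0 0 0 0' && python3 -m inch '0.009 -0.0017 0 0;0.0095 -0.0017 0 0;0 0 0 0;0 0 0 0;0 0 0 0' 0 20 && python3 -m inch '0 0 0.015 0;0 0 0.015 0;0 0 0.006 0;0 0 0 0;0 0 0 0' ) | grep -E 'time|eef|gap|force'; python3 ang.py
```

```text
time_s: 26.73
eef_pos: [453.5, 304.7, 100.9]
wrist_force: [-0.3, 0.7, 0.5]
finger_gap: 0.301
grasp_force: 0.0
time_s: 27.15
eef_pos: [463.3, 287.6, 97.2]
wrist_force: [0.0, -0.1, -1.0]
finger_gap: -0.003
grasp_force: 0.0
time_s: 27.57
eef_pos: [463.3, 288.2, 61.8]
wrist_force: [0.1, -0.7, -0.0]
finger_gap: -0.003
grasp_force: 0.0
tool force [0.6 0.2 0. ] eef [463.3 288.2  61.8]
0 [263.4 286.6]
0.1 [264.3 289.1]
0.2 [264.9 291. ]
pad rows 240 296
```

```bash
(python3 -m inch '0 0 0.005 0;0 0 0.004 0;-0.0007 0 0 0;0 0 0 0;0 0 0 0' && python3 ok.py 14 && python3 -m inch '-0.001 0 0.0005 0;-0.001 0 0.0005 0;-0.001 0 0.0005 0;0 0 0 0;0 0 0 0' && python3 ok.py 14 && python3 -m inch '-0.0015 0 0.001 0;-0.0015 0 0.001 0;0 0 0 0;0 0 0 0;0 0 0 0') | grep -E 'time|eef|force'
```

```text
time_s: 28.03
eef_pos: [463.2, 289.0, 53.2]
wrist_force: [-0.7, -0.0, -0.7]
grasp_force: 0.0
time_s: 28.45
eef_pos: [461.7, 291.7, 51.5]
wrist_force: [-0.1, -0.3, 0.4]
grasp_force: 0.0
time_s: 28.87
eef_pos: [461.0, 293.6, 50.2]
wrist_force: [2.1, -5.4, 8.7]
grasp_force: 4.6
```

```bash
(python3 -m inch '-0.0031 0 0.0021 0;-0.0029 0 0.0023 0;0 0 0 0;0 0 0 0;0 0 0 0' && python3 ok.py 19 && python3 -m inch '-0.0028 0 0.0026 0;-0.0024 0 0.0029 0;0 0 0 0;0 0 0 0;0 0 0 0' && python3 ok.py 19 && python3 -m inch '-0.0021 0 0.003 0;-0.0018 0 0.0033 0;0 0 0 0;0 0 0 0;0 0 0 0') | grep -E 'time|eef|force'
```

```text
time_s: 29.28
eef_pos: [458.3, 299.3, 46.0]
wrist_force: [-0.4, -4.5, 9.7]
grasp_force: 5.1
time_s: 29.7
eef_pos: [456.0, 304.1, 40.6]
wrist_force: [-0.8, -3.4, 12.6]
grasp_force: 5.7
time_s: 30.12
eef_pos: [454.3, 307.9, 34.4]
wrist_force: [-1.2, -4.4, 11.3]
grasp_force: 5.9
```

```bash
(python3 -m inch '-0.0014 0 0.0033 0;-0.001 0 0.0034 0;0 0 0 0;0 0 0 0;0 0 0 0' && python3 ok.py 19 && python3 -m inch '-0.0005 0 0.001 0;-0.0003 0 0.001 0;0 0 0.001 0;0 0 0 0;0 0 0 0') | grep -E 'time|eef|force'
```

```text
time_s: 30.53
eef_pos: [453.0, 310.5, 27.3]
wrist_force: [-3.2, -0.2, 7.5]
grasp_force: 3.9
time_s: 30.95
eef_pos: [452.5, 310.8, 23.4]
wrist_force: [0.6, 0.1, 0.1]
grasp_force: 0.0
```

It has snapped home. I'll press lightly to confirm that it is on the stop.

```bash
(python3 -m inch '0 0 0.0005 0;0 0 0.0005 0;0 0 0 0;0 0 0 0;0 0 0 0' && python3 ok.py 5 && python3 -m inch '0 0 0.0005 0;0 0 0.0003 0;0 0 0 0;0 0 0 0;0 0 0 0' && python3 ok.py 5 && python3 -m inch '0 0 0.0005 0;0 0 0.0003 0;0 0 0 0;0 0 0 0;0 0 0 0') | grep -E 'time|eef|force'
```

```text
time_s: 31.37
eef_pos: [452.7, 310.9, 22.9]
wrist_force: [-1.1, -1.6, 4.3]
grasp_force: 2.4
time_s: 31.78
eef_pos: [452.7, 311.0, 22.7]
wrist_force: [-3.4, -2.9, 11.8]
grasp_force: 5.7
```

```bash
(python3 -m inch '0 0 -0.003 0;0 0 -0.01 0;0 0 -0.02 0;0 0 -0.03 0;0 0 -0.03 0' && python3 -m inch '-0.03 0 -0.03 0;-0.03 0 0 0;0 0 0 0;0 0 0 0;0 0 0 0') | grep -E 'time|eef|force'
python3 - <<'E'
from h import *
from plant import telemetry, snapshot, camera_info
c=camera_info("wrist");im=snapshot("wrist");cv2.imwrite("pics/w7.png",im[:,:,::-1]);F=(472.4,269,.449)
def tp(a,k):
    r=a+.027;return [0,17+37.5*np.cos(r)-5*np.sin(r)+k*np.cos(r),17+37.5*np.sin(r)+5*np.cos(r)+k*np.sin(r)]
for a in(0,.1,.95):print("pad",a,proj(c,place(*F,[tp(a,-9),tp(a,9)])).round(1).tolist())
g=im.mean(2);v=proj(c,place(*F,[tp(0,0)]))[0].astype(int);print("pad px",v,[(k,int(g[k,v[0]])) for k in range(v[1]-14,v[1]+16,2)])
q=proj(c,place(*F,[[52,-33,19],[-52,-33,19],[-52,-11,19],[52,-11,19],[40,-22,38.6],[-40,-22,38.6]])).round(1);print(q.tolist())
x0,x1=int(q[0,0])-6,int(q[1,0])+6;y0,y1=int(q[0,1])-5,int(q[2,1])+6
for k in range(y0,y1,3):print(k,g[k,x0:x1:4].astype(int))
# unmoved objects: colour/dark centroids in scene before/after
a,b=cv2.imread("pics/scene0.png"),snapshot("scene")[:,:,::-1]
for nm,(r0,r1,c0,c1) in dict(timer=(190,225,365,410),marker=(218,240,188,256),usb=(246,274,234,254)).items():print(nm,np.abs(a[r0:r1,c0:c1].astype(int)-b[r0:r1,c0:c1]).mean().round(1))
E
```

```text
time_s: 32.2
eef_pos: [452.1, 310.2, 115.6]
wrist_force: [0.6, 0.6, -0.0]
grasp_force: 0.0
time_s: 32.62
eef_pos: [426.4, 364.1, 144.3]
wrist_force: [0.1, 0.1, -0.7]
grasp_force: 0.0
pad 0 [[318.7, 136.0], [318.7, 156.2]]
pad 0.1 [[318.7, 135.2], [318.7, 155.7]]
pad 0.95 [[318.7, 115.9], [318.8, 128.7]]
pad px [318 146] [(132, 209), (134, 208), (136, 146), (138, 69), (140, 79), (142, 75), (144, 77), (146, 77), (148, 79), (150, 77), (152, 74), (154, 66), (156, 104), (158, 95), (160, 81)]
[[256.9, 40.0], [380.5, 40.0], [379.0, 68.5], [258.3, 68.5], [267.8, 48.3], [369.7, 48.3]]
35 [214 214 214 214 214 214 214 214 214 214 214 214 214 214 214 214 214 214
 214 214 214 214 214 214 214 214 214 214 214 214 214 214 214 214]
38 [214 214 214 214 214 214 214 214 214 214 214 214 214 214 214 214 214 215
 215 214 214 214 214 214 214 214 214 214 214 214 215 214 214 214]
41 [215 215 122 120 121 122 122 122 119 116 118 118 117 116 118 117 108 109
 110 110 110 112 110 112 113 113 112 121 121 121 121 121 122 214]
44 [215 214 102  95  96  96  97  99  96  91  91  91  71  69  68  69  70  70
  71  70  70  7
[... 660 characters left out ...]
03 104 102  38  34  34  33  33  35
  33  35  34  34  49 101 112 110 112  96  49  81 176 119 140 216]
62 [215 216 142  99 183 108 101  83  98 104 104 104  82  66  55  54  70  65
  56  58  76  72 103 110 113 112 114  64  85 111 177 120 143 216]
65 [216 216 151  89 185 106 101  88  91  91  93  94  92  85  91  93  94  91
  90  96  99  95  90  95  98  92 111  61  92 111 179 119 151 216]
68 [216 216 162  87 184 104  93  76  89  93  92  88  88  89  85  78  83  89
  86  76  81  91  91  87  84  91  99  57  84 100 180 118 152 212]
71 [156 160 154 122 185 143 138 131 130 151 148 143 139 145 135 121 138 146
 136 120 137 149 148 135 125 147 147 111 140 135 182 156 155 157]
timer 20.1
marker 38.8
usb 11.1
```

The pad matches its home position, the arches are on the posts and the bar is in place. The gripper is clear, so I hand in.

```bash
python3 -c "
from plant import env
print(env.sign_off())"
```

```text
the job is handed in; nothing more can be done
None
```

The bar lies flat on the cards over both posts, the lever is fully home with the rings shut, and the job was handed in at about 33 s; one earlier try at closing the lever by pinching its tab slipped (up to about 27 N on the wrist), so I guided it back up and pressed the thumb pad instead (10 to 13 N).

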